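Press the spring catch and slide the socket carriage past it

ROBOT

A 6-joint arm with a two-finger parallel gripper is mounted at the origin on the work surface. World frame = base frame: x ahead of the robot, y to its left, z up, the work surface at z = 0. Lengths are in m, angles in rad, forces in N, time in s.
With the tool pointing down it reaches from about 0.35 to 0.725 m from the base axis. Payload 6 kg.
Tool frame: the origin (TCP) lies at the very end of the fingers, on their centre line; the grasp point (between the pads) lies ctrl.grip_depth behind it (ctrl.grip_depth is the distance from the TCP to the grasp point, in m); z points along the fingers, y is the direction in which the jaws open and shut (so a half turn about z gives the same grasp; the last joint's range is limited). The gripper opens to 85 mm and grips with 20 to 120 N. Pads are 22 mm wide; open, the fingers measure 114 mm over their backs; the gripper's body (76 mm by 85 mm) begins 54 mm behind the grasp point. The pads swing forward as they close: fully open they stand 13 mm farther back than shut.
Start: joints at [1.61, 0.04, 0.085, 0, -1.615, -0.334], TCP at [0.174, 0.574, 0.231] pointing down, gripper open.
Joint ranges: [-2.56, 2.56], [-1.29, 2.01], [-1.08, 1.49], [-3.29, 1.98], [-2.81, -0.18], [-2.99, 2.99]. Speed limits (rad/s): [2.57, 2.57, 3.01, 3.14, 3.14, 3.14].

INTERFACE

Orientations are given as a unit quaternion [w, x, y, z].
In Python, from rig import ctrl, viewer gives the robot as it stands.
- The arm moves only by the tool drive_tool, never from a script. Its argument "motion" is a list of rows, each an object with "slide": the shift along the tool's x, y, z in cm, a list of three; "twist": the turn, a rotation vector about the tool's x, y, z in rad, a list of three; "claw": the finger opening in cm, from 0 to 8.54. In form: [{"slide": [tx, ty, tz], "twist": [rx, ry, rz], "claw": claw}, ...]. A call has 1 to 5 rows; each row shifts and turns the pose as measured when the row begins, along the tool's axes as they then stand; what a row does not reach is not made up. A row lasts 1/12 s, in which the tool goes at most 41.7 mm and 7.16 degrees, less where a joint would pass 70% of its speed; a pose out of reach is approached as far as the arm can. A call with a gripper value outside its range is refused whole. The fingers move at their own pace and stop on an object; "squeeze" is the grip in N (left out, the last holds). Time passes only in rows, so rows that do not move let the fingers close. It gives the time, the measured TCP pose, the force and the opening at its end, in the units of the state.
- ctrl.get_obs(): the state, without advancing time (a new reading comes with each control period).
- viewer.camera(name): name is "side" or "top" or "wrist"; returns a dict with "color" (384x512x3 uint8, red, green, blue), "z_map" (384x512 float32, m along the optical axis (not along the pixel's ray), 0 where there is no reading), "vfov" (degrees; the focal length in pixels is half the picture's height over the tangent of half this angle, whatever the lens; pixels are square), "cx", "cy" (the principal point, pixels), "view" (4x4, takes a point from world to camera coordinates); the wrist camera has in their place "hand_eye" (4x4, takes a point from camera to tool coordinates, whose origin is the TCP and whose axes are the flange's). Camera axes: x right, y down, z forward; pixel columns grow to the right and rows downward; lengths in m; the calibration is good to about 2 mm. A picture is of the moment at which its call begins: read the wrist's pose just before it.
- ctrl.finish_job(): hands the job in, once; it reports no verdict.
The state is a dict: "time": time; "joint_pos": joint angles; "dq": joint speeds; "joint_efforts": joint torques, N m; "position": TCP position; "tool_rot": TCP orientation; "force": force on the tool from outside, world axes, zero at the start; "wrist_torque": the same for the moment, N m; "finger_gap": finger opening in m.
Only numpy, scipy, OpenCV 4.12 (cv2) and the standard library are available. Lean on these libraries where they do the work, as an engineer would, in place of code of your own. Each camera call takes 0.05 s, during which the arm holds its last target. There are 200 camera calls.

TASK

Press the brass spring catch plate of the board shuttle down with the fingertips and, while holding it down, push the carriage with the green chip socket along its track, over the catch and on to the red stop at the far end. Then let go, so that the catch springs up behind the carriage and locks it there. Only press and push: do not lift or tip the carriage, and leave the cup, dish, parts box and soldering station alone.

Things in the scene. Friction and masses are not known exactly. Their poses are not given: they have to be found in the camera images.
- fixture: Board shuttle: grey straight track, 246 mm long (its x), 108 wide (its y), fixed to the desk; origin at the centre of its underside, on the desk top. The carriage travels along its +x. Side walls at |y| 44 to 54 mm rise to z = 42 mm; inside them ledges at |y| 37 to 46 mm, top z = 27 mm, carry the carriage. Open at the -x end, red stop at the +x end.
- stop_face (a point): Centre of the inner face of the red stop across the track's +x end, at x = 113 mm, y = 0, z = 27 mm in the fixture's frame. The stop is 10 mm thick, its top at z = 48 mm. With the carriage against it, the carriage's origin is at x = 78 mm and its back 5 mm beyond the teeth.
- catch (a joint): How far the spring catch is pressed straight down: 0 up (at rest), 0.011 m at its bottom stop. About 2 N starts it down, under 5 N holds it at the bottom; released, it springs up. The teeth clear the carriage's underside only when it is down more than 6 mm (press about 9).
- catch_plate (a point): Point on the top of the catch's brass plate, behind the carriage: x = -100 mm, y = 0, z = 24 mm (catch up) in the fixture's frame; moves with the catch. The plate is flat, 70 mm wide, 4 thick, and runs from x = -120 to +38 mm, 3 mm below the carriage's underside when up. It may be pressed anywhere; a fingertip can slide along it while pressing.
- teeth (a point): Point midway between the catch's two red teeth: x = 30 mm (their blocking faces), y = 0, z = 33 mm (their tops, catch up) in the fixture's frame; moves with the catch. Teeth at x = 30 to 38 mm, |y| = 26 to 35 mm, standing 9 mm on the plate. The 52 mm wide lane between them is free, so a finger can stay on the plate to its +x end.
- carriage: Loose steel carriage, about 0.9 kg, 70 mm long (its x, along the fixture's x), 84 wide, 12 thick, with a green board and green zero-insertion chip socket on it (top 25 mm above the underside). Origin: centre of its underside, z = 27 mm on the ledges. About 2 mm play to each side wall. Its front edge starts 5 to 22 mm short of the teeth.
- carriage_back (a point): Centre of the carriage's flat back face, the face to push: x = -35 mm, y = 0, 18 mm above the underside, in the carriage's frame. It belongs to an upright black end plate 68 mm wide, 8 thick, reaching 36 mm above the carriage's underside, flush with the steel below.
- cup: Bystander: round brass tip-cleaning cup, 60 mm across, 45 mm high, loose; origin at the centre of its underside.
- dish: Bystander: low round steel dish with copper soldering tips, 88 mm across, 16 mm high, loose; origin at the centre of its underside.
- parts_box: Bystander: smoked acrylic open parts box, 100 by 150 mm, 45 mm high, loose; origin at the centre of its underside.
- station: Bystander: brown metal soldering station, 150 by 130 mm, 90 mm high, fixed to the desk; origin at the centre of its underside. Its iron stands in a holder nearby.
Not all that is in view belongs to the job. There is more than one size of the carriage; the one meant has the size given above.

How it is judged:
On the way, in this order (a step that is already met when the one before it is completed fails the run):
1. the fingers hold the catch down by more than 6 mm while the carriage is still before the teeth (value of joint catch above 0.006 m and contact force between the fingers and catch above 0.5 N and x of carriage in the frame of fixture below -0.003 m), for 0.1 s.
2. the carriage's front edge is over the teeth with the fingers still holding the catch down (value of joint catch above 0.004 m and contact force between the fingers and catch above 0.3 N and x of carriage in the frame of fixture above -0.001 m), for 0.04 s.
At the end, for the whole second after the job is handed in: The carriage lies flat on its ledges beyond the teeth, its back past them and its front within 5.5 mm of the red stop, at rest, and the catch has sprung up behind it (within 2 mm of its top position) (x of carriage in the frame of fixture between 0.0725 and 0.08 m and z of carriage in the frame of fixture below 0.029 m and angle between carriage's own z axis and vertical below 0.04 rad and value of joint catch below 0.002 m and linear speed of carriage below 0.01 m/s); the robot touches nothing.
It fails at once if the carriage is lifted more than 8 mm or tipped (z of carriage in the frame of fixture above 0.035 m or angle between carriage's own z axis and vertical above 0.2 rad).
It fails at once if the cup, the dish or the parts box is moved more than 10 mm (distance of any of cup, dish, parts_box from where it was at the start of the episode above 0.01 m).
It fails at once if the robot leans on the soldering station (contact force between the arm and station above 3 N).
It also fails if it takes over 38 s, if anything falls off the work surface, if the arm or the gripper's body presses on something with over 40 N, if the wrist force passes 120 N, or if a joint passes its speed limit or range.

## Working session

There is one attempt and no reset: what is moved stays moved. The work goes in short steps, Python scripts to look and compute and a tool call to move; the robot and the scene stay as the last step left them, time stands still between calls to the robot, and variables do not carry over. Pictures are saved under pics/ and viewed, about 8 in all and at most 12, crops included, and the job is handed in when it is done.

Besides the shell and the picture viewer there is one more tool, called after "Request:" as name(argument=value, ...), one argument or row to a line, values as JSON. drive_tool: Moves the arm, as the interface text tells. Its arguments: {"type":"object","properties":{"motion":{"type":"array","items":{"type":"object","properties":{"slide":{"type":"array","items":{"type":"number"}},"twist":{"type":"array","items":{"type":"number"}},"claw":{"type":"number"}}}},"squeeze":{"type":"number"}},"required":["motion"]}

```bash
ls; mkdir -p pics; cat > h.py <<'E'
import numpy as np, cv2
from rig import ctrl, viewer
from scipy.spatial.transform import Rotation as R
def tool():
    o=ctrl.get_obs(); q=o["tool_rot"]; T=np.eye(4)
    T[:3,:3]=R.from_quat([q[1],q[2],q[3],q[0]]).as_matrix(); T[:3,3]=o["position"]; return T
def cloud(name,png=None):
    T=tool(); c=viewer.camera(name); d=c["z_map"]; h,w=d.shape
    f=h/2/np.tan(np.radians(c["vfov"])/2); u,v=np.meshgrid(np.arange(w),np.arange(h))
    P=np.stack([(u-c["cx"])/f*d,(v-c["cy"])/f*d,d],-1)
    M=T@c["hand_eye"] if name=="wrist" else np.linalg.inv(c["view"])
    W=P@M[:3,:3].T+M[:3,3]; W[d==0]=np.nan
    if png: cv2.imwrite(png,c["color"][...,::-1])
    return W,c["color"],M,f,c
E
python3 - <<'E'
from h import *
for n in("top","side"):
    W,c,M,f,k=cloud(n); cv2.imwrite(f"pics/{n}.png",c[...,::-1]); np.save(f"{n}.npy",W); np.save(f"{n}c.npy",c)
    print(n,M.round(3).tolist(),f)
print(ctrl.get_obs(),ctrl.grip_depth)
a=cv2.imread("pics/top.png");b=cv2.imread("pics/side.png")
E
```

```text
pics
top [[0.021, -0.981, 0.193, 0.297], [-1.0, -0.021, -0.002, 0.038], [0.006, -0.193, -0.981, 1.303], [0.0, 0.0, 0.0, 1.0]] 470.4149646409689
side [[0.831, -0.377, 0.408, 0.137], [-0.555, -0.585, 0.591, -0.567], [0.016, -0.718, -0.696, 0.752], [0.0, 0.0, 0.0, 1.0]] 362.21988848167314
{'time': 0.1, 'joint_pos': array([ 1.60970903e+00,  4.07454518e-02,  8.38932521e-02, -4.26096663e-04,
       -1.61550227e+00, -3.33680784e-01]), 'dq': array([-0.00130498, -0.00189386,  0.00241031, -0.00050182, -0.00118974,
        0.0007931 ]), 'joint_efforts': array([-5.66088856e-03, -3.69341683e+01,  3.48281586e+01,  6.95173636e+00,
       -4.47993822e-03, -5.98401808e-07]), 'position': array([0.1741598 , 0.57384937, 0.23036921]), 'tool_rot': array([ 8.05013950e-04,  9.89159670e-01, -1.46841736e-01, -6.48596043e-05]), 'force': array([ 0.5023508 , -0.65783588, -0.19925341]), 'wrist_torque': array([0.01886281, 0.03755183, 0.03270144]), 'finger_gap': 0.08544832978472952} 0.0187
```

View pics/top.png

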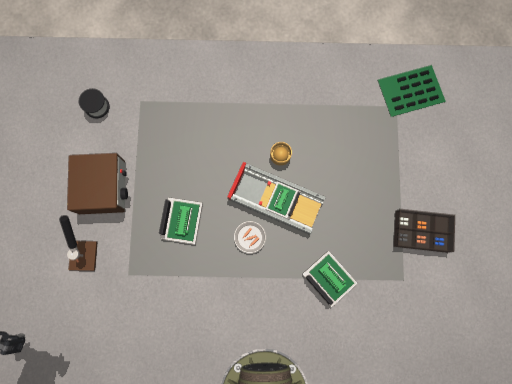

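View pics/side.png

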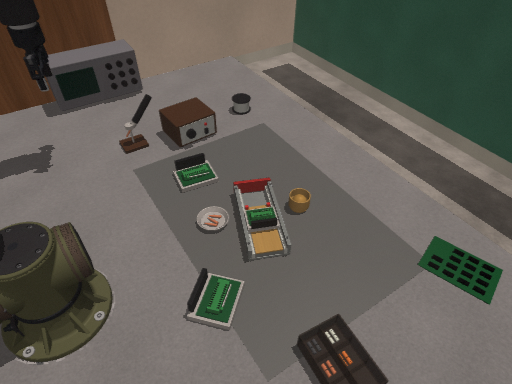

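```bash
python3 - <<'E'
from h import *
for n,roi in(("top",(225,325,158,240)),("side",(228,295,170,262))):
    W=np.load(n+".npy"); c=np.load(n+"c.npy")
    x0,x1,y0,y1=roi
    m=np.zeros(W.shape[:2],np.uint8); m[y0:y1,x0:x1]=1
    m=(m*((W[...,2]>.02)&(W[...,2]<.08))).astype(np.uint8)
    k,l,s,_=cv2.connectedComponentsWithStats(m); m=l==1+s[1:,4].argmax()
    r=cv2.minAreaRect((W[m][:,:2]*1000).astype(np.float32)); print(n,m.sum(),r)
    b=cv2.boxPoints(r);print(b.round(1).tolist())
    # wall tops near z 42
    cc=cv2.resize(c[y0:y1,x0:x1],None,fx=7 if n=="top" else 6,fy=7 if n=="top" else 6,interpolation=cv2.INTER_CUBIC); cv2.imwrite(f"pics/{n}crop.png",cc[...,::-1])
    print(np.nanmedian(W[250:270,150:250,2]) if n=="top" else "")
E
```

```text
top 2804 ((516.0244750976562, -23.130279541015625), (245.92874145507812, 109.50296783447266), 67.54840850830078)
[[418.5, -115.9000015258789], [519.7000122070312, -157.6999969482422], [613.5999755859375, 69.5999984741211], [512.4000244140625, 111.4000015258789]]
0.0004902519938472238
side 2587 ((515.5233764648438, -24.2574462890625), (248.95372009277344, 108.62413787841797), 67.51097106933594)
[[417.70001220703125, -118.5], [518.0999755859375, -160.0], [613.2999877929688, 70.0], [513.0, 111.5]]
```

View pics/topcrop.png

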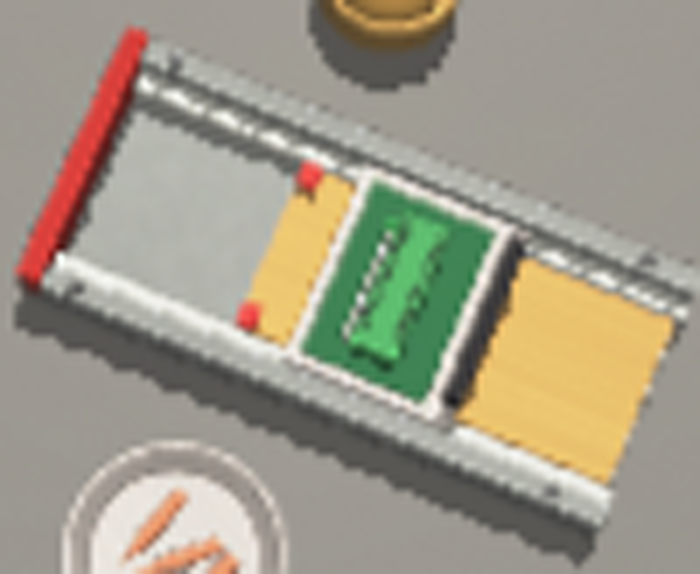

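```bash
cat >> h.py <<'E'
C=np.array([.516,-.0237]); A=np.radians(67.53); F=np.array([[np.cos(A),-np.sin(A)],[np.sin(A),np.cos(A)]])
def tofix(W): 
    o=np.array(W,float).copy(); o[...,:2]=(o[...,:2]-C)@F; return o
def status():
    T=tool(); o=ctrl.get_obs(); p=tofix(T[:3,3]); print("t %.2f"%o["time"],"tcp fix mm",(p*1000).round(1),"yaw err deg",round((np.degrees(np.arctan2(T[1,0],T[0,0])-A)+360)%360-180,2),"tilt",T[:2,2].round(3),"F(fix)",np.r_[o["force"][:2]@F,o["force"][2]].round(1),"gap",round(o["finger_gap"],4)); return T
def go(x,y,z):
    T=tool(); w=np.r_[C+F@np.array([x,y])/1000,z/1000]; print("slide cm",((w-T[:3,3])@T[:3,:3]*100).round(2))
    Rt=np.array([[-F[0,0],-F[0,1],0],[-F[1,0],-F[1,1],0],[0,0,1]])@np.diag([1,-1,-1]); print("twist",R.from_matrix(T[:3,:3].T@Rt).as_rotvec().round(3))
E
python3 - <<'E'
from h import *
for n in("top","side"):
    W=np.load(n+".npy"); f=tofix(W)*1000
    def st(s,m): q=f[m]; print(n,s,m.sum(),np.percentile(q,[2,50,98],axis=0).round(1).tolist())
    m=(abs(f[...,0])<130)&(abs(f[...,1])<33)
    st("plate top",m&(abs(f[...,2]-63)<4)&(f[...,0]<20))
    st("brass",(abs(f[...,1])<25)&(abs(f[...,2]-24)<5)&(f[...,0]<-60)&(f[...,0]>-118))
    st("stop",m&(abs(f[...,2]-48)<3)&(f[...,0]>90))
    c=np.load(n+"c.npy").astype(int)
    st("teeth",m&(c[...,0]>150)&(c[...,1]<90)&(f[...,0]<80))
status(); go(-85,0,120)
E
```

```text
top plate top 69 [[-54.5, -31.4, 59.1], [-50.5, -0.8, 62.7], [-46.9, 31.4, 66.3]]
top brass 356 [[-116.9, -23.8, 19.7], [-89.2, -0.2, 24.1], [-61.1, 23.5, 27.9]]
top stop 63 [[113.0, -31.8, 45.2], [117.6, 3.9, 47.8], [122.7, 31.0, 50.6]]
top teeth 12 [[30.2, -31.7, 26.7], [33.2, -25.9, 32.9], [36.5, 32.7, 34.3]]
side plate top 78 [[-56.8, -30.4, 59.1], [-53.4, -0.0, 62.3], [-47.3, 31.4, 64.6]]
side brass 357 [[-117.1, -23.9, 20.8], [-89.2, -0.1, 23.5], [-61.3, 24.1, 26.1]]
side stop 63 [[110.1, -31.2, 45.1], [115.7, -1.3, 47.7], [121.3, 31.2, 49.3]]
side teeth 10 [[29.5, -31.0, 14.1], [32.8, 25.2, 32.7], [49.4, 31.6, 35.4]]
t 0.10 tcp fix mm [421.5 544.3 230.4] yaw err deg 95.58 tilt [-0.    -0.002] F(fix) [-0.4 -0.7 -0.2] gap 0.0854
slide cm [49.24 55.69 11.13]
twist [ 1.000e-03 -1.000e-03  1.668e+00]
```

Request:
drive_tool(
  motion=[
    {"slide": [0, 0, 0], "twist": [0, 0, 0.124], "claw": 0},
    {"slide": [0, 0, 0], "twist": [0, 0, 0.124], "claw": 0},
    {"slide": [0, 0, 0], "twist": [0, 0, 0.124], "claw": 0},
    {"slide": [0, 0, 0], "twist": [0, 0, 0.124], "claw": 0},
    {"slide": [0, 0, 0], "twist": [0, 0, 0.124], "claw": 0},
  ],
  squeeze=30,
)

```text
time: 0.52
position: [0.1737, 0.573, 0.2273]
tool_rot: [0.003, 0.895, -0.445, 0.001]
force: [-1.1, 0.1, 0.4]
finger_gap: 0.0256
```

Request:
drive_tool(
  motion=[
    {"slide": [0, 0, 0], "twist": [0, 0, 0.124], "claw": 0},
    {"slide": [0, 0, 0], "twist": [0, 0, 0.124], "claw": 0},
    {"slide": [0, 0, 0], "twist": [0, 0, 0.124], "claw": 0},
    {"slide": [0, 0, 0], "twist": [0, 0, 0.124], "claw": 0},
    {"slide": [0, 0, 0], "twist": [0, 0, 0.124], "claw": 0},
  ],
)

```text
time: 0.93
position: [0.1732, 0.5721, 0.2241]
tool_rot: [0.005, 0.715, -0.699, 0.003]
force: [0.0, -0.2, 0.1]
finger_gap: -0.0
```

Request:
drive_tool(
  motion=[
    {"slide": [0, 0, 0], "twist": [0, 0, 0.124], "claw": 0},
    {"slide": [0, 0, 0], "twist": [0, 0, 0.124], "claw": 0},
    {"slide": [0, 0, 0], "twist": [0, 0, 0.124], "claw": 0},
    {"slide": [0, 0, 0], "twist": [0, 0, 0.06], "claw": 0},
  ],
)

```text
time: 1.27
position: [0.1728, 0.5713, 0.2216]
tool_rot: [-0.006, -0.545, 0.839, -0.005]
force: [-0.7, -0.2, -0.0]
finger_gap: -0.0001
```

```bash
python3 - <<'E'
from h import *
status(); go(-85,0,200)
E
```

```text
t 1.27 tcp fix mm [418.7 544.5 221.6] yaw err deg -1.53 tilt [-0.004 -0.016] F(fix) [-0.5  0.5 -0. ] gap -0.0001
slide cm [ 48.86 -55.77   3.09]
twist [-0.003 -0.016 -0.027]
```

Request:
drive_tool(
  motion=[
    {"slide": [2.7, -3.1, 0], "twist": [0, -0.016, -0.027], "claw": 0},
    {"slide": [2.7, -3.1, 0], "twist": [0, 0, 0], "claw": 0},
    {"slide": [2.7, -3.1, 0], "twist": [0, 0, 0], "claw": 0},
    {"slide": [2.7, -3.1, 0], "twist": [0, 0, 0], "claw": 0},
    {"slide": [2.7, -3.1, 0], "twist": [0, 0, 0], "claw": 0},
  ],
)

```text
time: 1.68
position: [0.261, 0.3854, 0.2118]
tool_rot: [-0.006, -0.558, 0.83, -0.009]
force: [0.3, 0.1, 0.5]
finger_gap: -0.0003
```

Request:
drive_tool(
  motion=[
    {"slide": [2.7, -3.1, -0.1], "twist": [0, 0, 0], "claw": 0},
    {"slide": [2.7, -3.1, -0.1], "twist": [0, 0, 0], "claw": 0},
    {"slide": [2.7, -3.1, -0.1], "twist": [0, 0, 0], "claw": 0},
    {"slide": [2.7, -3.1, -0.1], "twist": [0, 0, 0], "claw": 0},
    {"slide": [2.7, -3.1, -0.1], "twist": [0, 0, 0], "claw": 0},
  ],
)

```text
time: 2.1
position: [0.3519, 0.1982, 0.2189]
tool_rot: [-0.006, -0.56, 0.829, -0.008]
force: [2.0, 0.6, 0.4]
finger_gap: 0.0004
```

```bash
python3 - <<'E'
from h import *
status(); go(-85,0,150)
E
```

```text
t 2.10 tcp fix mm [142.3 236.5 218.9] yaw err deg 0.53 tilt [-0.001 -0.021] F(fix) [ 1.3 -1.6  0.4] gap 0.0004
slide cm [ 22.81 -23.39   7.5 ]
twist [-0.007 -0.02   0.009]
```

Request:
drive_tool(
  motion=[
    {"slide": [2.8, -2.9, 0.2], "twist": [-0.007, -0.02, 0.009], "claw": 0},
    {"slide": [2.8, -2.9, 0.2], "twist": [0, 0, 0], "claw": 0},
    {"slide": [2.8, -2.9, 0.4], "twist": [0, 0, 0], "claw": 0},
    {"slide": [2.8, -2.9, 0.6], "twist": [0, 0, 0], "claw": 0},
    {"slide": [2.8, -2.9, 0.8], "twist": [0, 0, 0], "claw": 0},
  ],
)

```text
time: 2.52
position: [0.4331, 0.0074, 0.1994]
tool_rot: [0.004, -0.557, 0.83, 0.001]
force: [1.0, 1.4, 0.9]
finger_gap: 0.0003
```

Request:
drive_tool(
  motion=[
    {"slide": [2.8, -2.9, 1], "twist": [0, 0, 0], "claw": 0},
    {"slide": [2.8, -2.9, 1], "twist": [0, 0, 0], "claw": 0},
    {"slide": [2.4, -2.4, 1], "twist": [0, 0, 0], "claw": 0},
    {"slide": [0, 0, 0], "twist": [0, 0, 0], "claw": 0},
  ],
)

```text
time: 2.85
position: [0.4777, -0.1057, 0.1657]
tool_rot: [0.003, -0.554, 0.832, 0.002]
force: [-0.9, 1.9, -1.1]
finger_gap: 0.0001
```

```bash
python3 - <<'E'
from h import *
status(); go(-85,0,110)
E
```

```text
t 2.85 tcp fix mm [-90.4   4.  165.7] yaw err deg -0.21 tilt [0.004 0.007] F(fix) [ 1.4  1.5 -1.1] gap 0.0001
slide cm [-0.5  -0.4   5.57]
twist [-0.001  0.007 -0.004]
```

Request:
drive_tool(
  motion=[
    {"slide": [-0.4, -0.4, 3], "twist": [0, 0.007, -0.004], "claw": 0},
    {"slide": [0, 0, 3], "twist": [0, 0, 0], "claw": 0},
    {"slide": [0, 0, 3], "twist": [0, 0, 0], "claw": 0},
    {"slide": [0, 0, 1.5], "twist": [0, 0, 0], "claw": 0},
    {"slide": [0, 0, 0], "twist": [0, 0, 0], "claw": 0},
  ],
)

```text
time: 3.27
position: [0.4824, -0.1072, 0.0552]
tool_rot: [-0.001, -0.552, 0.834, 0.0]
force: [-0.4, -0.6, 0.4]
finger_gap: 0.0
```

```bash
python3 - <<'E'
from h import *
status(); go(-85,0,30)
W,c,*_=cloud("side"); f=tofix(W)*1000
m=(abs(f[...,1])<33)&(abs(f[...,2]-63)<3)&(f[...,0]<-20)&(f[...,0]>-64)
print(np.percentile(f[m],[2,50,98],axis=0).round(1))
c1=cv2.resize(c[150:270,210:320],None,fx=5,fy=5,interpolation=cv2.INTER_CUBIC);cv2.imwrite("pics/s2.png",c1[...,::-1])
E
```

```text
t 3.27 tcp fix mm [-90.   -0.9  55.2] yaw err deg -0.5 tilt [-0.001 -0.   ] F(fix) [-0.7  0.1  0.4] gap 0.0
slide cm [-0.5   0.09  2.52]
twist [ 0.001 -0.001 -0.009]Traceback (most recent call last):
  File "<stdin>", line 5, in <module>
    return _quantile_unchecked(
        a, q, axis, out, overwrite_input, method, keepdims, weights)
    return _ureduce(a,
                    func=_quantile_ureduce_func,
    ...<5 lines>...
                    overwrite_input=overwrite_input,
                    method=method)
    r = func(a, **kwargs)
    result = _quantile(arr,
                       quantiles=q,
    ...<2 lines>...
                       out=out,
                       weights=wgt)
    slices_having_nans = np.isnan(arr[-1, ...])
                                  ~~~^^^^^^^^^
IndexError: index -1 is out of bounds for axis 0 with size 0
```

Request:
drive_tool(
  motion=[
    {"slide": [0, 0.1, 2], "twist": [0, 0, -0.009], "claw": 0},
    {"slide": [0, 0, 0.8], "twist": [0, 0, 0], "claw": 0},
    {"slide": [0, 0, 0.5], "twist": [0, 0, 0], "claw": 0},
    {"slide": [0, 0, 0.3], "twist": [0, 0, 0], "claw": 0},
  ],
)

```text
time: 3.65
position: [0.4852, -0.1065, 0.0255]
tool_rot: [0.003, -0.557, 0.831, -0.003]
force: [-0.5, -0.4, -0.9]
finger_gap: -0.0001
```

```bash
python3 - <<'E'
from h import *
status(); go(-68,0,14)
E
```

```text
t 3.65 tcp fix mm [-88.3  -3.2  25.5] yaw err deg 0.12 tilt [ 0.007 -0.001] F(fix) [-0.6  0.3 -0.9] gap -0.0001
slide cm [-2.03  0.32  1.15]
twist [-0.007  0.001  0.002]
```

Request:
drive_tool(
  motion=[
    {"slide": [0, 0.2, 0.5], "twist": [-0.007, 0, 0], "claw": 0},
    {"slide": [0, 0.1, 0.5], "twist": [0, 0, 0], "claw": 0},
    {"slide": [0, 0, 0.3], "twist": [0, 0, 0], "claw": 0},
    {"slide": [0, 0, 0.2], "twist": [0, 0, 0], "claw": 0},
  ],
)

```text
time: 3.98
position: [0.4848, -0.1057, 0.0145]
tool_rot: [0.003, -0.557, 0.831, -0.002]
force: [-2.6, 0.2, 4.5]
finger_gap: -0.0003
```

```bash
python3 - <<'E'
from h import *
status(); go(-68,0,14)
E
```

```text
t 3.98 tcp fix mm [-87.7  -2.6  14.5] yaw err deg 0.16 tilt [ 0.006 -0.   ] F(fix) [-0.8  2.5  4.5] gap -0.0003
slide cm [-1.97  0.25  0.05]
twist [-0.006  0.002  0.003]
```

Request:
drive_tool(
  motion=[
    {"slide": [0, 0.1, 0.15], "twist": [0, 0, 0], "claw": 0},
    {"slide": [-0.7, 0.1, 0.15], "twist": [0, 0, 0], "claw": 0},
    {"slide": [-0.7, 0.1, 0.15], "twist": [0, 0, 0], "claw": 0},
    {"slide": [-0.5, 0, 0.15], "twist": [0, 0, 0], "claw": 0},
  ],
)

```text
time: 4.32
position: [0.4916, -0.0901, 0.013]
tool_rot: [0.003, -0.557, 0.831, -0.006]
force: [-3.3, -5.3, 9.7]
finger_gap: -0.0003
```

```bash
python3 - <<'E'
from h import *
status()
E
```

```text
t 4.32 tcp fix mm [-70.7  -2.8  13. ] yaw err deg 0.11 tilt [ 0.012 -0.008] F(fix) [-6.2  1.   9.7] gap -0.0003
```

Request:
drive_tool(
  motion=[
    {"slide": [-0.6, 0.1, 0.1], "twist": [0, 0, 0], "claw": 0},
    {"slide": [-0.6, 0.1, 0.1], "twist": [0, 0, 0], "claw": 0},
    {"slide": [-0.6, 0, 0.1], "twist": [0, 0, 0], "claw": 0},
  ],
)

```text
time: 4.57
position: [0.4968, -0.0766, 0.0132]
tool_rot: [-0.0, -0.556, 0.831, -0.01]
force: [-5.0, -9.2, 8.6]
finger_gap: 0.0001
```

```bash
python3 - <<'E'
from h import *
status(); go(32,0,14)
W,c,*_=cloud("side"); f=tofix(W)*1000
c1=cv2.resize(c[150:270,210:320],None,fx=5,fy=5,interpolation=cv2.INTER_CUBIC);cv2.imwrite("pics/s2.png",c1[...,::-1])
E
```

```text
t 4.57 tcp fix mm [-56.2  -2.5  13.2] yaw err deg 0.05 tilt [ 0.011 -0.017] F(fix) [-10.4   1.1   8.6] gap 0.0001
slide cm [-8.82  0.24 -0.19]
twist [-0.017 -0.012  0.001]
```

View pics/s2.png

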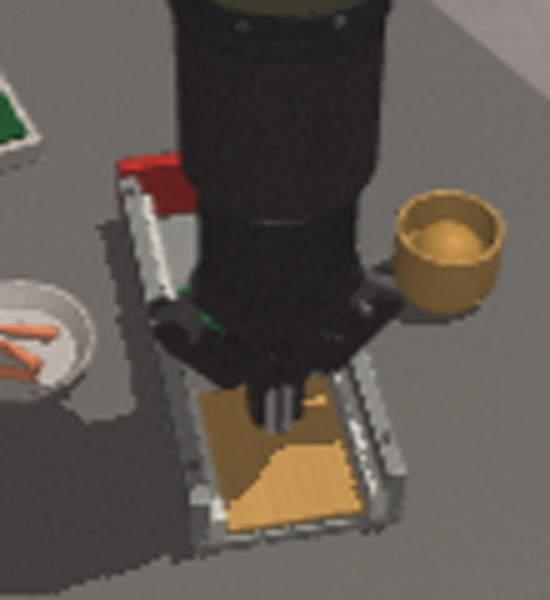

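Request:
drive_tool(
  motion=[
    {"slide": [-0.8, 0.1, 0.1], "twist": [-0.01, -0.01, 0], "claw": 0},
    {"slide": [-0.8, 0.1, 0.1], "twist": [0, 0, 0], "claw": 0},
    {"slide": [-0.8, 0, 0.1], "twist": [0, 0, 0], "claw": 0},
    {"slide": [-0.8, 0, 0.1], "twist": [-0.01, -0.01, 0], "claw": 0},
  ],
)

```text
time: 4.95
position: [0.5064, -0.0528, 0.0131]
tool_rot: [-0.003, -0.556, 0.831, -0.002]
force: [-4.6, -9.7, 9.0]
finger_gap: -0.0002
```

```bash
python3 - <<'E'
from h import *
status(); go(32,0,14)
E
```

```text
t 4.95 tcp fix mm [-30.5  -2.3  13.1] yaw err deg -0.01 tilt [-0.003 -0.007] F(fix) [-10.7   0.6   9. ] gap -0.0002
slide cm [-6.25  0.23 -0.14]
twist [ 0.    -0.007 -0.   ]
```

Request:
drive_tool(
  motion=[
    {"slide": [-0.9, 0.1, 0.1], "twist": [0, -0.006, 0], "claw": 0},
    {"slide": [-0.9, 0.1, 0.1], "twist": [0, 0, 0], "claw": 0},
    {"slide": [-0.9, 0, 0.1], "twist": [0, -0.005, 0], "claw": 0},
    {"slide": [-0.8, 0, 0.1], "twist": [0, 0, 0], "claw": 0},
    {"slide": [-0.7, 0, 0.1], "twist": [0, 0, 0], "claw": 0},
  ],
)

```text
time: 5.37
position: [0.5197, -0.0223, 0.0132]
tool_rot: [-0.006, -0.554, 0.832, -0.006]
force: [-5.9, -9.2, 9.0]
finger_gap: 0.0002
```

```bash
python3 - <<'E'
from h import *
status(); go(32,0,14)
E
```

```text
t 5.37 tcp fix mm [ 2.7 -2.9 13.2] yaw err deg -0.22 tilt [-0.004 -0.016] F(fix) [-10.8   1.9   9. ] gap 0.0002
slide cm [-2.93  0.3  -0.13]
twist [-0.002 -0.017 -0.004]
```

Request:
drive_tool(
  motion=[
    {"slide": [-0.8, 0.1, 0.1], "twist": [0, -0.012, 0], "claw": 0},
    {"slide": [-0.7, 0.1, 0.1], "twist": [0, 0, 0], "claw": 0},
    {"slide": [-0.6, 0, 0.1], "twist": [0, 0, 0], "claw": 0},
  ],
)

```text
time: 5.62
position: [0.5255, -0.0078, 0.0132]
tool_rot: [-0.006, -0.553, 0.833, -0.007]
force: [-4.3, -10.3, 9.0]
finger_gap: 0.0001
```

```bash
python3 - <<'E'
from h import *
status(); go(32,0,14)
W,c,*_=cloud("top"); f=tofix(W)*1000
m=(abs(f[...,1])<33)&(abs(f[...,2]-36)<6)&(f[...,0]>60)&(f[...,0]<113); print(m.sum(),np.percentile(f[m],[2,50,98],axis=0).round(1) if m.any() else '')
c1=cv2.resize(c[150:250,215:335],None,fx=5,fy=5,interpolation=cv2.INTER_CUBIC);cv2.imwrite("pics/t3.png",c1[...,::-1])
E
```

```text
t 5.62 tcp fix mm [18.3 -2.7 13.2] yaw err deg -0.32 tilt [-0.002 -0.018] F(fix) [-11.2   0.    9. ] gap 0.0001
slide cm [-1.36  0.27 -0.11]
twist [-0.005 -0.017 -0.006]
3 [[61.1 30.8 37.7]
 [63.4 31.9 40.3]
 [66.  32.5 40.5]]
```

View pics/t3.png

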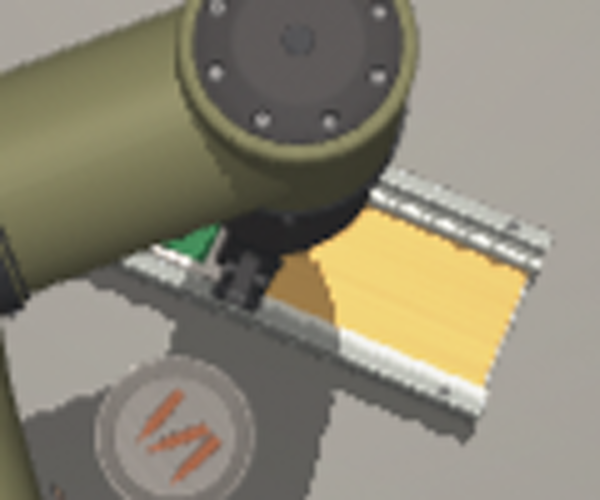

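Request:
drive_tool(
  motion=[
    {"slide": [-0.7, 0.1, 0.1], "twist": [0, -0.012, 0], "claw": 0},
    {"slide": [-0.6, 0.1, 0.1], "twist": [0, 0, 0], "claw": 0},
  ],
)

```text
time: 5.83
position: [0.5287, 0.0014, 0.0132]
tool_rot: [-0.004, -0.553, 0.833, -0.006]
force: [-1.9, -10.6, 8.3]
finger_gap: 0.0002
```

Request:
drive_tool(
  motion=[
    {"slide": [-0.5, 0, 0.1], "twist": [0, 0, 0], "claw": 0},
  ],
)

```text
time: 5.92
position: [0.5292, 0.002, 0.0132]
tool_rot: [-0.007, -0.553, 0.833, -0.009]
force: [-11.3, -28.1, 14.9]
finger_gap: 0.0
```

```bash
python3 - <<'E'
from h import *
status(); go(32,0,14)
E
```

```text
t 5.92 tcp fix mm [28.8 -2.4 13.2] yaw err deg -0.41 tilt [-0.003 -0.023] F(fix) [-30.2  -0.3  14.9] gap 0.0
slide cm [-0.31  0.24 -0.08]
twist [-0.006 -0.022 -0.007]
```

Request:
drive_tool(
  motion=[
    {"slide": [0.4, 0, 0.05], "twist": [0, 0, 0], "claw": 0},
    {"slide": [0.4, 0, 0], "twist": [0, 0, 0], "claw": 0},
    {"slide": [0.1, 0, -0.5], "twist": [0, 0, 0], "claw": 0},
    {"slide": [0, 0, -1], "twist": [0, 0, 0], "claw": 0},
    {"slide": [0, 0, -1.5], "twist": [0, 0, 0], "claw": 0},
  ],
)

```text
time: 6.33
position: [0.5255, -0.0049, 0.043]
tool_rot: [-0.008, -0.553, 0.833, -0.008]
force: [0.6, 0.5, 0.1]
finger_gap: -0.0001
```

Request:
drive_tool(
  motion=[
    {"slide": [0, 0, -3], "twist": [0, 0, 0], "claw": 0},
    {"slide": [0, 0, -4], "twist": [0, 0, 0], "claw": 0},
    {"slide": [0, 0, -4], "twist": [0, 0, 0], "claw": 0},
    {"slide": [0, 0, -4], "twist": [0, 0, 0], "claw": 0},
    {"slide": [0, 0, -4], "twist": [0, 0, 0], "claw": 0},
  ],
)

```text
time: 6.75
position: [0.5203, -0.0, 0.2324]
tool_rot: [-0.017, -0.553, 0.833, -0.003]
force: [1.8, 0.5, 0.2]
finger_gap: -0.0001
```

Request:
drive_tool(
  motion=[
    {"slide": [4, 0, 0], "twist": [0, 0, 0], "claw": 0},
    {"slide": [4, 0, 0], "twist": [0, 0, 0], "claw": 0},
    {"slide": [4, 0, 0], "twist": [0, 0, 0], "claw": 0},
    {"slide": [4, 0, 0], "twist": [0, 0, 0], "claw": 0},
    {"slide": [4, 0, 0], "twist": [0, 0, 0], "claw": 0},
  ],
)

```text
time: 7.17
position: [0.4443, -0.1829, 0.2509]
tool_rot: [-0.009, -0.558, 0.83, -0.006]
force: [0.1, -1.1, 0.3]
finger_gap: 0.0002
```

Request:
drive_tool(
  motion=[
    {"slide": [3, 0, 0], "twist": [0, 0, 0], "claw": 0},
    {"slide": [0, 0, 0], "twist": [0, 0, 0], "claw": 0},
    {"slide": [0, 0, 0], "twist": [0, 0, 0], "claw": 0},
    {"slide": [0, 0, 0], "twist": [0, 0, 0], "claw": 0},
  ],
)

```text
time: 7.5
position: [0.4279, -0.2164, 0.2534]
tool_rot: [-0.009, -0.555, 0.832, -0.005]
force: [-0.1, 0.5, 0.3]
finger_gap: 0.0001
```

```bash
python3 - <<'E'
from h import *
status()
for n,(x0,x1,y0,y1) in(("top",(225,325,158,240)),("side",(228,310,165,265))):
    W,c,*_=cloud(n); f=tofix(W)*1000
    def st(s,m): q=f[m]; print(n,s,m.sum(),np.percentile(q,[2,50,98],axis=0).round(1).tolist() if m.any() else '')
    m=(abs(f[...,0])<130)&(abs(f[...,1])<33)
    st("plate top",m&(abs(f[...,2]-63)<4)&(f[...,0]<90))
    st("brass",(abs(f[...,1])<25)&(abs(f[...,2]-20)<9)&(f[...,0]<10)&(f[...,0]>-118))
    k=c.astype(int); st("teeth",m&(k[...,0]>150)&(k[...,1]<90)&(f[...,0]<80))
    cv2.imwrite(f"pics/{n}end.png",cv2.resize(c[y0:y1,x0:x1],None,fx=6,fy=6,interpolation=cv2.INTER_CUBIC)[...,::-1])
E
```

```text
t 7.50 tcp fix mm [-211.7    7.7  253.4] yaw err deg -0.1 tilt [-0.009 -0.019] F(fix) [0.4 0.3 0.3] gap 0.0001
top plate top 0 
top brass 0 
top teeth 0 
side plate top 22 [[39.2, 10.8, 60.3], [44.6, 23.0, 62.1], [50.3, 32.3, 64.3]]
side brass 730 [[-116.7, -24.0, 20.8], [-59.3, 0.3, 23.6], [6.3, 24.1, 26.5]]
side teeth 8 [[28.9, 22.4, 10.8], [32.2, 28.5, 31.8], [52.3, 31.7, 34.0]]
```

View pics/topend.png

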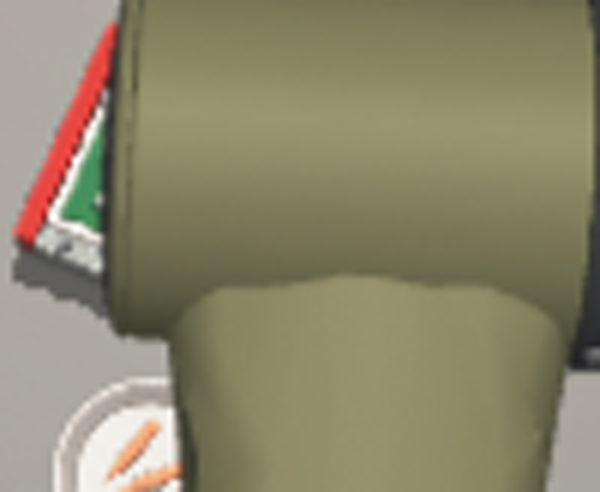

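View pics/sideend.png

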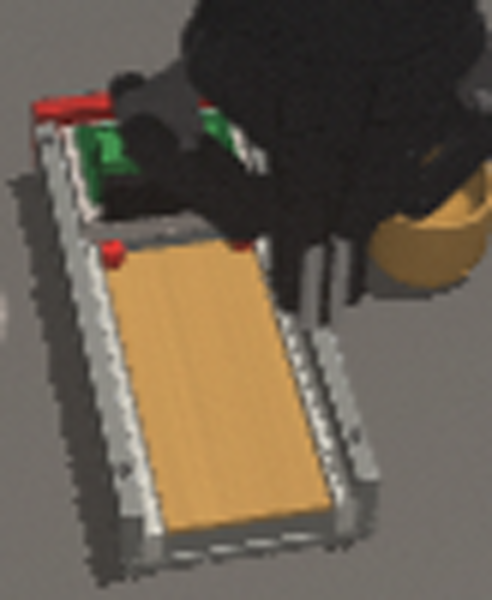

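```bash
python3 -c "
from rig import ctrl
print(ctrl.finish_job())"
```

```text
the job is handed in; nothing more can be done
None
```

The carriage is against the red stop, the catch has sprung up behind it, and the job is handed in. No verdict was reported.

- **What I did:** with the fingers shut, I pressed the brass plate to its bottom stop behind the carriage. I then slid along it, pushing the carriage over the teeth. The push force rose from about 11 N to 30 N at the stop. I backed off about 8 mm, lifted clear and moved away, finishing at about 7.5 s.
- **Final checks (side camera):**
  - The brass plate is at z = 23.6 mm, against 23.5 mm before the start, so the catch is up.
  - The end plate's centre is at x of about 46.5 mm, after correcting for a camera offset of about 2 mm. That puts the carriage origin at about 77.5 mm, within the required 72.5 to 80 mm.
  - The teeth show up behind the carriage, and the force reading is back to about 0 N.
- **What I could not check:** the last top view was blocked by the arm and confirmed only that the front edge is at the stop. The bystanders were not re-measured; I saw no contact with any of them.

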